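# Find the heavier doming punch

### The arm

A 6-joint arm with a two-finger parallel gripper is mounted at the origin on the work surface. World frame = base frame: x ahead of the robot, y to its left, z up, the work surface at z = 0. Lengths are in m, angles in rad, forces in N, time in s.
With the tool pointing down it reaches from about 0.325 to 0.775 m from the base axis. Payload 5.5 kg.
Tool frame: the origin (TCP) lies between the finger pads; the fingertips stand 8 mm ahead of it and the grasp point (between the pads) lies 11 mm behind it (tcp_to_tips is the distance from the TCP to the fingertips, in m); z points along the fingers, y is the line along which they close (so a half turn about z gives the same grasp; the last joint's range is limited). The gripper opens to 88 mm and grips with 3 to 60 N. Pads are 20 mm wide; open, the fingers measure 115 mm over their backs; the gripper's body (75 mm by 178 mm) begins 61 mm behind the grasp point.
Start: joints at [1.178, 0.091, 1.231, -0, 1.82, -0.057], TCP at [0.198, 0.567, 0.231] pointing down, gripper open.
Joint ranges: [-2.87, 2.87], [-0.86, 2.18], [0.17, 2.46], [-1.51, 4.65], [0.06, 2.69], [-2.65, 2.65]. Speed limits (rad/s): [2.57, 2.57, 3.01, 3.14, 3.14, 3.14].

### API

Orientations are given as a unit quaternion [w, x, y, z].
In Python, from bench import * gives the robot as it stands. Calls block until the motion is done:
- move_to(position, orientation): joint-space move of the TCP to a pose.
- move_l(position, speed=0.15, orientation=None): straight line of the TCP; orientation=None keeps the orientation; speed is the mean speed in m/s.
- movej(angles): joint-space move.
- gripper_open() and close(): open the fingers fully, or close them until they stop; the grip force is fixed at half the most.
- hold(seconds).
- inverse_kinematics(position, orientation): joint angles nearest the present ones, or None.
- state(): the state.
- get_image(name): name is "side" or "top" or "wrist"; returns a dict with "frame" (480x640x3 uint8, blue, green, red), "depth" (480x640 float32, m along the optical axis (not along the pixel's ray), 0 where there is no reading), "camera_matrix" (3x3 intrinsics, pixels), "k1" (the pictures are not rectified: a ray, as slopes to the right and down, at radius r is drawn at 1 + k1 r^2 times it, then the intrinsics apply), "view" (4x4, takes a point from world to camera coordinates). Camera axes: x right, y up, looking along -z (the intrinsics and any distortion apply to the point x, -y, -z); pixel columns grow to the right and rows downward; lengths in m; the calibration is good to about 2 mm. A picture is of the moment at which its call begins.
A pose or a line that the arm cannot do raises IKError and nothing moves.
- job_done(): hands the job in; it is judged then, once.
The state is a dict: "time": time; "joint_pos": joint angles; "dq": joint speeds; "joint_torque": joint torques, N m; "ee_pos": TCP position; "ee_rot": TCP orientation; "ft_force": force on the tool from outside, world axes, zero at the start; "moment": the same for the moment, N m; "finger_gap": finger opening in m; "finger_force": force on a finger pad.
Only numpy, scipy, OpenCV 4.12 (cv2) and the standard library are available. Lean on these libraries where they do the work, as an engineer would, in place of code of your own. Each camera call takes 0.05 s, during which the arm holds its last target. There are 200 camera calls.

### The job

Two look-alike doming punches stand in a wooden stand: weigh them by hand, first lifting the left one right out of its socket, holding it a moment and lowering it fully home again, then lifting out the right one. Then present the heavier of the two: finish while still holding it in the gripper, upright and still, a few centimetres clear above the middle of the bench pin's square board, with the lighter one standing fully home in the socket it came from. Do not drop or tip over a punch, and leave everything else on the bench where it is.

Things in the scene. Friction and masses are not known exactly. Their poses are not given: they have to be found in the camera images.
- punch_a: one of two bare-metal punches, same shape and finish: round shank 18 mm across, 60 mm long, bevelled foot, then a head 28 mm across with upright sides 63 to 84 mm above the foot and a domed top at 96 mm. Origin: centre of the foot; z along the shank to the head. One weighs roughly 0.2 kg, the other 0.5 kg (15 % either way); names and sockets do not tell which.
- punch_b: one of two bare-metal punches, same shape and finish: round shank 18 mm across, 60 mm long, bevelled foot, then a head 28 mm across with upright sides 63 to 84 mm above the foot and a domed top at 96 mm. Origin: centre of the foot; z along the shank to the head. One weighs roughly 0.2 kg, the other 0.5 kg (15 % either way); names and sockets do not tell which.
- stand: fixed dark wooden stand, 75 (its x) by 190 (its y) by 50 mm tall; origin: centre of its underside. Two blind round sockets 20 mm across, 36 mm deep, 55 mm from its centre along +y and -y; a punch fully home has its foot 36 mm below the stand's top. Four fixed pins, 7 mm across, 10 mm proud, along its front edge (27 mm to -x, within 30 mm of centre).
- socket_left (a point): centre of the mouth of the left socket (left as the robot sees it, the stand's +y side), level with the stand's top; z up
- socket_right (a point): centre of the mouth of the right socket (the stand's -y side), level with the stand's top; z up
- bench_pin: fixed pale wooden bench pin on a steel foot: its flat board, 85 mm square and 20 mm thick with its top 55 mm above the bench, has two prongs (a V notch) reaching 75 mm from its origin to its -x. Origin: under it, on the bench.
- pin_top (a point): middle of the bench pin's square board, on its top face; z up
- tape_roll: bystander: empty cardboard tape core, 100 mm across, 25 mm tall; origin at its underside's centre
- hammer: bystander: small hammer lying flat, 240 mm long, handle towards its -x; origin at its underside near the middle
- bezel_ring: bystander: brass ring 32 mm across, 10 mm tall, lying flat near the front of the stand; origin at its underside's centre
- tin: bystander: round aluminium tin 50 mm across, 26 mm tall, near the far side of the stand; origin at its underside's centre
- jar: bystander: amber glass jar with a dark lid, 52 mm across, 75 mm tall; origin at its underside's centre
- mandrel: bystander: tapered steel ring mandrel lying along its x, 260 mm long, 25 mm tall; origin at its underside near the middle
- handpiece: bystander: aluminium rotary handpiece with a thin bit, lying along its x, 160 mm long, 20 mm tall; origin at its underside near the middle

How it is judged:
By the outcome, as a careful person would: the job done as asked, in the order asked, and still so for the second after the job is handed in, while the arm keeps its last pose, push and grip.
It also fails if it takes over 59 s, if anything falls off the work surface, if the arm or the gripper's body presses on something with over 40 N, if the wrist force passes 120 N, or if a joint passes its speed limit or range.

## Working session

There is one attempt and no reset: what is moved stays moved. The work goes in short steps, each a Python script; the robot and the scene stay as the last script left them, time stands still between calls to the robot, and variables do not carry over. Pictures are saved under pics/ and viewed, at most 10 in all, crops included, and the job is handed in when it is done.

```bash
ls; mkdir -p pics; cat > h.py <<'E'
from bench import *
import numpy as np, cv2
def cast(im,u,v,z):
    """pixel -> world point on plane z"""
    K=np.array(im["camera_matrix"]);k=im["k1"];V=np.array(im["view"])
    x,y=cv2.undistortPoints(np.array([[[u,v]]],float),K,np.array([k,0,0,0.]))[0,0]
    R=V[:3,:3];o=-R.T@V[:3,3];d=R.T@np.array([x,-y,-1.])
    return o+d*(z-o[2])/d[2]
def ray(im,u,v):
    p=cast(im,u,v,0);V=np.array(im["view"]);o=-V[:3,:3].T@V[:3,3];d=p-o
    return o,d/np.linalg.norm(d)
def cross(r1,r2):
    A=np.zeros((3,3));b=np.zeros(3)
    for o,d in(r1,r2):
        P=np.eye(3)-np.outer(d,d);A+=P;b+=P@o
    p=np.linalg.solve(A,b)
    return p,[np.linalg.norm((np.eye(3)-np.outer(d,d))@(p-o)) for o,d in(r1,r2)]
def cloud(im):
    """world point per pixel from depth"""
    K=np.array(im["camera_matrix"]);V=np.array(im["view"]);h,w=im["depth"].shape
    uv=np.stack(np.meshgrid(np.arange(w),np.arange(h)),-1).reshape(-1,1,2).astype(float)
    n=cv2.undistortPoints(uv,K,np.array([im["k1"],0,0,0.]))[:,0]
    D=im["depth"].reshape(-1,1);c=np.hstack([n[:,:1]*D,-n[:,1:]*D,-D])
    return ((c-V[:3,3])@V[:3,:3]).reshape(h,w,3)
E
python3 - <<'E'
from h import *
s=state();print(s["time"],s["ee_pos"],s["ee_rot"],s["ft_force"],s["finger_gap"])
for n in("top","side"):
    im=get_image(n);cv2.imwrite(f"pics/{n}0.png",im["frame"]);print(n,im["camera_matrix"],im["k1"],im["view"])
    np.save(f"pics/{n}0.npy",im,allow_pickle=True)
E
```

```text
pics
0.0 [0.19761672 0.5662218  0.22953158] [-2.08794729e-04  1.67102421e-01  9.85939069e-01 -9.42771524e-04] [-0.60332304  0.08455447  0.29746103] 0.08804539023728397
top [[435.60434259   0.         322.02578554]
 [  0.         435.60434259 235.41886874]
 [  0.           0.           1.        ]] -0.10751621526528701 [[-0.00830172 -0.9999438  -0.00659424  0.03990038]
 [ 0.98774967 -0.00922775  0.15577371 -0.62918832]
 [-0.1558258  -0.00522027  0.98777076 -1.04868141]
 [ 0.          0.          0.          1.        ]]
side [[613.53813874   0.         315.32471431]
 [  0.         613.53813874 237.99342275]
 [  0.           0.           1.        ]] 0.015436117053054485 [[ 0.95743211 -0.28802257  0.01915095 -0.59594185]
 [ 0.19010763  0.67909041  0.70901008 -0.19527228]
 [-0.21721613 -0.67518828  0.70493825 -1.13705895]
 [ 0.          0.          0.          1.        ]]
```

View pics/top0.png

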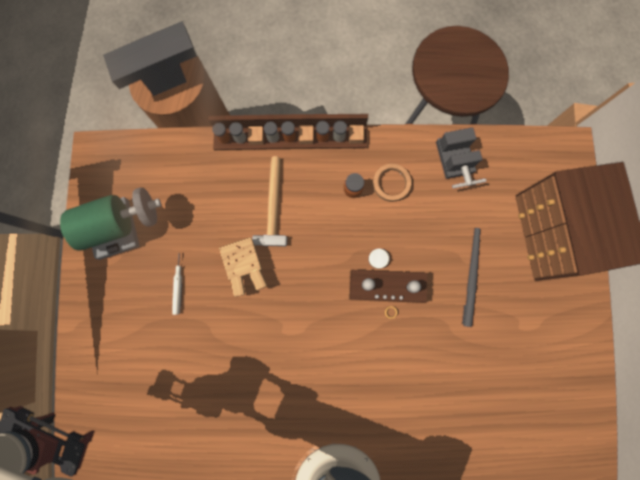

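View pics/side0.png

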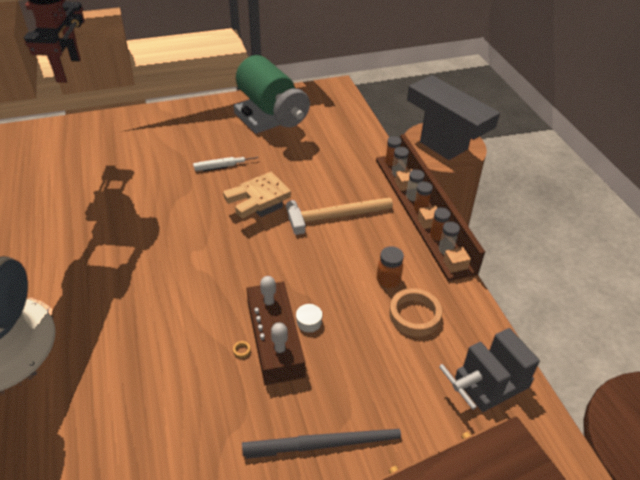

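The top view shows the stand at about (390,286), with punch heads at (370,284) on the left and (414,287) on the right. The bench pin board is at about (241,260) with its prongs pointing down. The side view shows the heads at (268,285) and (279,331), and the board at (262,190). Next: coarse points from both views.

```bash
python3 - <<'E'
from h import *
T=np.load("pics/top0.npy",allow_pickle=True).item();S=np.load("pics/side0.npy",allow_pickle=True).item()
for n,a,b in(("L",(369,284),(268,285)),("R",(414,287),(279,331)),("pin",(241,257),(266,189))):
    print(n,cross(ray(T,*a),ray(S,*b)))
    print("  depth",cloud(T)[a[1],a[0]],cloud(S)[b[1],b[0]])
print("stand corners z.05",[cast(T,u,v,.05)[:2].round(3) for u,v in((350,270),(432,272),(431,303),(349,299))])
for p in([.5,-.1,.33],[.5,.2,.3]):
    print(inverse_kinematics(p,[0,0,1,0]),inverse_kinematics(p,[0,.7071,.7071,0]))
im=get_image("wrist");V=np.array(im["view"]);s=state()
print("wrist cam pos",-V[:3,:3].T@V[:3,3],"axis",-V[2,:3],im["camera_matrix"][0][0],im["k1"],s["ee_pos"])
E
```

```text
L (array([ 0.50541859, -0.07709383,  0.09142551]), [np.float64(0.0009165982534144993), np.float64(0.000916598253414501)])
  depth [ 0.50387074 -0.07550741  0.10585939] [ 0.50403236 -0.08870397  0.10502199]
R (array([ 0.49784146, -0.18467511,  0.09292429]), [np.float64(0.0019024168383448225), np.float64(0.0019024168383447884)])
  depth [ 0.49541202 -0.18131189  0.10799754] [ 0.49746469 -0.19503143  0.10698814]
pin (array([0.57660997, 0.23869704, 0.0486085 ]), [np.float64(3.484372977009009e-05), np.float64(3.4843729769765706e-05)])
  depth [0.57595867 0.23760504 0.05427215] [0.5741771  0.22674693 0.05892686]
stand corners z.05 [array([ 0.542, -0.035]), array([ 0.534, -0.24 ]), array([ 0.457, -0.234]), array([ 0.47 , -0.031])]
[-2.64124556e-01 -1.06406549e-01  1.24919522e+00 -4.44089210e-16
  1.99880398e+00 -1.83492088e+00] [-2.64124556e-01 -1.06406549e-01  1.24919522e+00 -4.44089210e-16
  1.99880398e+00 -2.64124556e-01]
[ 3.17327941e-01 -4.89425955e-02  1.24907226e+00 -4.44089210e-16
  1.94146299e+00 -1.25346839e+00] [ 3.17327941e-01 -4.89425955e-02  1.24907226e+00 -4.44089210e-16
  1.94146299e+00  3.17327941e-01]
wrist cam pos [0.12722535 0.59155224 0.38303403] axis [ 0.26037705 -0.09255377 -0.96106066] 420.976740294148 -0.09017764399226115 [0.19765369 0.56628755 0.22976117]
```

```bash
python3 - <<'E'
from h import *
Q=[0,0,1,0]
for n,p in(("p1",[.56,.25,.26]),("p2",[.55,.19,.26]),("s1",[.50,-.075,.22]),("s2",[.495,-.182,.22])):
    move_to(p,Q);hold(.15);im=get_image("wrist");np.save(f"pics/{n}.npy",im,allow_pickle=True)
    cv2.imwrite(f"pics/{n}.png",im["frame"]);s=state();print(n,s["time"],s["ee_pos"],s["ft_force"])
a=np.vstack([np.hstack([cv2.imread(f"pics/{n}.png") for n in r]) for r in(("p1","p2"),("s1","s2"))])
cv2.imwrite("pics/all.png",cv2.resize(a,(800,600),interpolation=cv2.INTER_AREA))
E
```

```text
p1 2.1083 [0.55960614 0.25079404 0.26000483] [-0.24264533  0.20961827 -0.63513917]
p2 2.6583 [0.54996799 0.19101949 0.25980021] [ 0.20948241 -0.1669501  -0.67954493]
s1 3.9167 [ 0.50045886 -0.07391934  0.22013854] [0.9761128  0.18867313 0.0151253 ]
s2 4.625 [ 0.49531997 -0.18085967  0.22020006] [ 0.36116692  0.85882658 -0.08940021]
```

View pics/all.png

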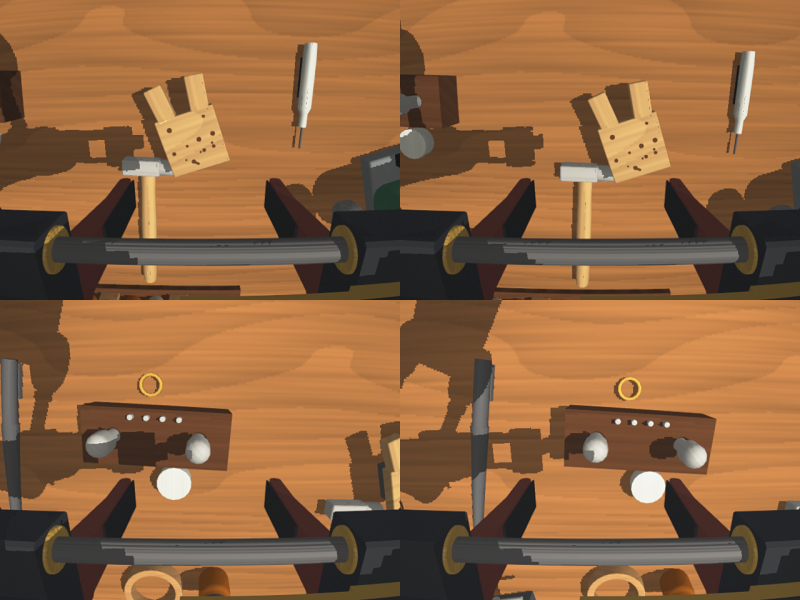

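The p tiles show the board's square (p1 full-resolution corners about (246,195), (346,166), (368,256), (277,282)). The s tiles show both punches upright: left head at about (317,237) in s1, right head at about (312,235) in s2. Four white pins stand along the near edge.

```bash
python3 - <<'E'
from h import *
from scipy.optimize import least_squares
I={n:np.load(f"pics/{n}.npy",allow_pickle=True).item() for n in("p1","p2","s1","s2")}
rays={}
for n in("s1","s2"):
    c=cloud(I[n]);
    for nm,g in(("L",(.504,-.077)),("R",(.497,-.184))):
        near=np.hypot(c[...,0]-g[0],c[...,1]-g[1])<.025
        m=near&(c[...,2]>.080)
        # metal = unsaturated pixels
        sat=cv2.cvtColor(I[n]["frame"],cv2.COLOR_BGR2HSV)[...,1]
        m=cv2.morphologyEx((m&(sat<90)).astype(np.uint8),cv2.MORPH_OPEN,np.ones((3,3)))
        v,u=np.nonzero(m);P=c[m>0]
        D=P[P[:,2]>.0995]
        f=least_squares(lambda q:np.linalg.norm(D-q[:3],axis=1)-q[3],[*g,.09,.015],loss="soft_l1",f_scale=.001)
        (cx,cy),r=cv2.minEnclosingCircle(np.c_[u,v].astype(np.float32))
        rays.setdefault(nm,[]).append(ray(I[n],u.mean(),v.mean()))
        print(n,nm,len(P),len(D),"sphere",f.x.round(4),"apex",(f.x[2]+f.x[3]).round(4),"ctr",u.mean().round(1),v.mean().round(1),"at .09",cast(I[n],u.mean(),v.mean(),.09).round(4), "zmax",P[:,2].max().round(4))
    st=(abs(c[...,2]-.05)<.006)&(c[...,1]<0)&(c[...,1]>-.27)&(c[...,0]<.57)&(c[...,0]>.43)
    print("  stand z",np.median(c[st][:,2]).round(4),cv2.minAreaRect(c[st][:,:2].astype(np.float32)*1000))
for k,r in rays.items():print(k,cross(*r))
for n in("p1","p2"):
    c=cloud(I[n]);b=(abs(c[...,2]-.055)<.006)&(abs(c[...,0]-.56)<.12)&(abs(c[...,1]-.24)<.08)
    b=cv2.morphologyEx(b.astype(np.uint8),cv2.MORPH_OPEN,np.ones((35,35)))  # drops prongs
    P=c[b>0];v,u=np.nonzero(b);print(n,"board z",np.median(P[:,2]).round(4),cv2.minAreaRect(P[:,:2].astype(np.float32)*1000))
A=np.array([(246,195),(346,166),(368,256),(277,282)]);B=np.array([(198,129),(260,110),(270,166),(215,183)])*1.6
for a,b in zip(A,B):print("corner",[x.round(4) if hasattr(x,'round') else np.round(x,4) for x in cross(ray(I["p1"],*a),ray(I["p2"],*b))])
E
```

```text
s1 L 1396 1113 sphere [ 0.5049 -0.0762  0.0955  0.0138] apex 0.1093 ctr 316.0 239.9 at .09 [ 0.505  -0.0763  0.09  ] zmax 0.1107
s1 R 1604 1099 sphere [ 0.4983 -0.1859  0.0952  0.0141] apex 0.1093 ctr 160.3 230.4 at .09 [ 0.4982 -0.186   0.09  ] zmax 0.1105
  stand z 0.0493 ((501.6368103027344, -131.23947143554688), (190.5428466796875, 76.1344985961914), 86.44868469238281)
s2 L 1529 1061 sphere [ 0.5048 -0.076   0.0955  0.0138] apex 0.1093 ctr 467.4 247.2 at .09 [ 0.5048 -0.0757  0.09  ] zmax 0.1107
s2 R 1878 1560 sphere [ 0.4779 -0.1836  0.2065  0.1027] apex 0.3092 ctr 310.2 282.5 at .09 [ 0.5316 -0.1875  0.09  ] zmax 0.3105
  stand z 0.0493 ((501.6057434082031, -130.89633178710938), (190.8301544189453, 76.05162811279297), 86.71482849121094)
L (array([ 0.50451817, -0.0762507 ,  0.09138244]), [np.float64(7.844172434245715e-05), np.float64(7.844172434230994e-05)])
R (array([ 0.50567506, -0.18198512,  0.11743696]), [np.float64(0.014911273162936537), np.float64(0.014911273162936495)])
p1 board z nan ((0.0, 0.0), (0.0, 0.0), 0.0)
p2 board z nan ((0.0, 0.0), (0.0, 0.0), 0.0)
corner [array([0.5438, 0.1886, 0.0611]), array([0.0001, 0.0001])]
corner [array([0.5193, 0.2733, 0.0539]), array([0.0007, 0.0007])]
corner [array([0.6024, 0.2954, 0.046 ]), array([0.0001, 0.0001])]
corner [array([0.6218, 0.213 , 0.063 ]), array([0.0003, 0.0003])]
  return _methods._mean(a, axis=axis, dtype=dtype,
  ret = ret.dtype.type(ret / rcount)
```

Measured positions agree with the given sizes:
- **Stand:** rectangle 190 x 76 mm, centre (0.5016, -0.131), tilted about 3.4° from the y axis.
- **Sockets:** the computed points match both heads to within 1 mm.
- **Height:** head apex about 0.110.

Now I'll grasp and lift the left punch.

```bash
cat >> h.py <<'E'
Q=[0,np.sin(.03),np.cos(.03),0]
L=np.array([.5049,-.0762]);R=np.array([.4983,-.1860]);ZG=.0765;UP=.155
def ft(n=10):
    f=[]
    for _ in range(n): hold(.04);s=state();f.append(np.r_[s["ft_force"],s["moment"]])
    return np.mean(f,0).round(3)
def grab(xy):
    move_to([*xy,UP],Q);hold(.3);f0=ft();print("free",f0)
    move_l([*xy,ZG],.08);hold(.1);print("pre",ft(3))
    close();hold(.3);s=state();print("closed",ft(3),s["finger_gap"],s["finger_force"],s["ee_pos"],s["time"])
    return f0
def lift(xy,f0):
    move_l([*xy,ZG+.012],.03);print("12mm",ft(3)-f0)
    move_l([*xy,ZG+.075],.06);hold(.4);s=state();print("up",ft(10)-f0,s["finger_gap"],s["ee_pos"],s["time"])
E
python3 - <<'E'
from h import *
f0=grab(L);np.save("f0.npy",f0);lift(L,f0)
im=get_image("side");cv2.imwrite("pics/l.png",cv2.resize(im["frame"][180:420,160:400],(600,600)))
E
```

```text
free [ 0.046 -0.086  0.125  0.031  0.003  0.003]
pre [ 0.226 -0.01   0.17  -0.009  0.014 -0.003]
closed [ 0.369  0.105  0.095  0.009 -0.003  0.017] 0.02707218539126218 29.999943847142276 [ 0.50488339 -0.07622527  0.0764994 ] 8.525
12mm [ 4.000e-02 -1.270e-01 -5.232e+00 -5.400e-02 -3.500e-02 -1.000e-03]
up [-0.063  0.179 -5.608 -0.018 -0.01   0.007] 0.027444335010694536 [ 0.50487374 -0.07617813  0.15140761] 10.925
```

View pics/l.png

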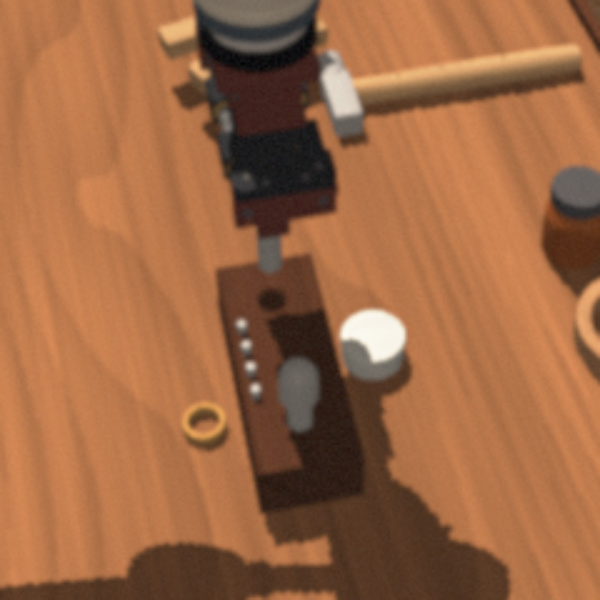

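The crop shows the left punch hanging upright with its foot at (270,268), clear above its open socket at (270,298). It weighs about 5.6 N. Next: lower it home, then release it and lift the right one.

```bash
cat >> h.py <<'E'
def lower(xy,f0):
    move_l([*xy,ZG+.03],.06);print("in?",ft(3)-f0)
    move_l([*xy,ZG+.004],.03);print("4mm",ft(3)-f0)
    move_l([*xy,ZG],.01);hold(.1);s=state();print("down",ft(3)-f0,s["ee_pos"],s["finger_gap"])
E
python3 - <<'E'
from h import *
hold(.5);f0=np.load("f0.npy");lower(L,f0)
E
```

```text
in? [ 1.220e-01  4.880e-01 -5.464e+00 -1.600e-02 -4.000e-03 -1.300e-02]
4mm [-3.650e-01 -2.280e-01 -4.897e+00 -3.700e-02  1.600e-02  1.000e-03]
down [-0.656  0.095 -4.577  0.008  0.042  0.006] [ 0.50492551 -0.07619455  0.07654836] 0.02701133887381461
```

```bash
python3 - <<'E'
from h import *
f0=np.load("f0.npy")
for k in range(1,9):
    move_l([*L,ZG-.0004*k],.01);f=ft(3)-f0;print(k,f[:3])
    if f[2]>-1: break
gripper_open();hold(.3);s=state();print(ft(3)-f0,s["time"])
move_l([*L,UP],.12)
move_to([*L,.22],Q);hold(.1);im=get_image("wrist");c=cloud(im)
m=(np.hypot(c[...,0]-L[0],c[...,1]-L[1])<.02)&(c[...,2]<.12)&(c[...,2]>.0995)
print("apex",np.percentile(c[m][:,2],99),"before",np.percentile((lambda c:c[(np.hypot(c[...,0]-L[0],c[...,1]-L[1])<.02)&(c[...,2]<.12)&(c[...,2]>.0995)][:,2])(cloud(np.load("pics/s1.npy",allow_pickle=True).item())),99),c[m].mean(0),state()["time"])
E
```

```text
1 [-0.735  0.038 -1.203]
2 [-1.012  0.358  3.917]
[-0.273  0.435 -0.152 -0.009  0.     0.   ] 16.9167
apex 0.109769595942424 before 0.10965758919848234 [ 0.50311134 -0.07616643  0.10562212] 18.3667
```

The left punch is home: its apex is at the same height as before the lift. Now the right one.

```bash
python3 - <<'E'
from h import *
f0=grab(R);np.save("f0.npy",f0);lift(R,f0);hold(.5)
im=get_image("side");cv2.imwrite("pics/r.png",cv2.resize(im["frame"][180:420,160:400],(600,600)))
E
```

```text
free [0.051 0.071 0.046 0.022 0.008 0.003]
pre [-0.392  0.132 -0.16   0.018  0.008  0.006]
closed [-0.024  0.389 -0.52   0.003  0.013  0.019] 0.027320951531342067 30.000007368216757 [ 0.49829539 -0.18597662  0.07648977] 22.275
12mm [ 2.600e-02 -2.170e-01 -1.668e+00 -1.000e-03 -1.300e-02  1.700e-02]
up [-4.400e-02 -1.290e-01 -1.467e+00 -1.200e-02 -3.000e-02 -1.000e-03] 0.027220112743045775 [ 0.49827116 -0.18597993  0.15141215] 24.675
```

View pics/r.png

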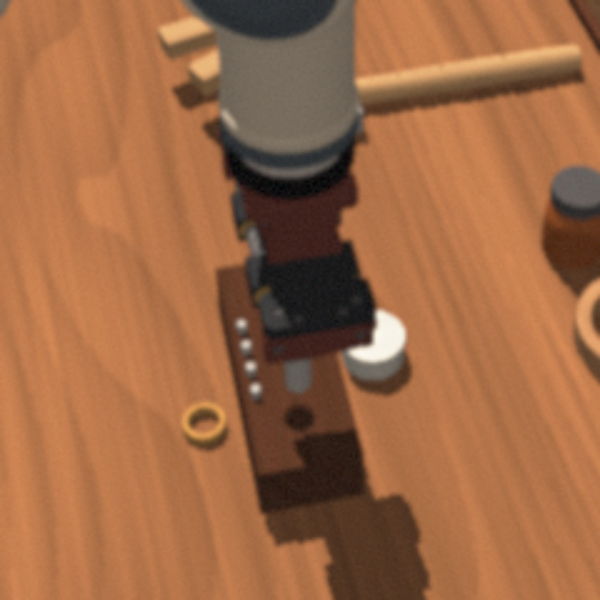

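The crop shows the right punch out and upright, foot at (298,390) above its socket at (298,417). It weighs about 1.6 N, so the left one is heavier. I'll return the right one.

```bash
python3 - <<'E'
from h import *
f0=np.load("f0.npy");move_l([*R,ZG+.03],.06);print(ft(2)-f0)
move_l([*R,ZG],.03)
for k in range(1,9):
    move_l([*R,ZG-.0004*k],.01);f=ft(3)-f0;print(k,f[:3])
    if f[2]>1: break
gripper_open();hold(.3);move_l([*R,UP],.12)
move_to([*R,.22],Q);hold(.1);im=get_image("wrist");print(state()["time"])
for n,i in(("after",im),("before",np.load("pics/s2.npy",allow_pickle=True).item())):
    c=cloud(i);m=(np.hypot(c[...,0]-R[0],c[...,1]-R[1])<.02)&(c[...,2]<.12)&(c[...,2]>.0995)
    print(n,np.percentile(c[m][:,2],99),c[m].mean(0))
cv2.imwrite("pics/r2.png",im["frame"])
E
```

```text
[-0.269 -0.599 -1.849 -0.019  0.005  0.006]
1 [-0.046 -0.336  0.826]
2 [-0.327  0.482  5.062]
31.1833
after 0.10984187157185978 [ 0.49665037 -0.18597453  0.10562812]
before 0.10978156813501158 [ 0.49646706 -0.18583612  0.10564726]
```

The right punch is home too. Now I'll take the left one to the pin.

```bash
python3 - <<'E'
from h import *
f0=grab(L);np.save("f0.npy",f0)
move_l([*L,ZG+.012],.03);move_l([*L,.20],.1);print("held",ft(4)-f0)
P=[.572,.2425]
move_l([*P,.20],.12);move_l([*P,.155],.06);hold(.5)
s=state();print(ft(5)-f0,s["finger_gap"],s["ee_pos"],s["time"])
a=get_image("side");b=get_image("top")
cv2.imwrite("pics/e.png",np.hstack([cv2.resize(a["frame"][80:400,160:360],(375,600)),cv2.resize(b["frame"][190:340,180:280],(400,600))]))
E
```

```text
free [ 0.097 -0.051 -0.058  0.012  0.002 -0.019]
pre [-0.033 -0.157 -0.045  0.039  0.03  -0.031]
closed [-0.157  0.039  0.282  0.05  -0.013 -0.015] 0.027147618036684064 29.9999162813765 [ 0.50488315 -0.07618062  0.07647155] 35.0917
held [ 4.710e-01 -1.100e-01 -4.783e+00  2.500e-02  3.000e-03  4.000e-03]
[ 0.228 -0.116 -4.984  0.     0.009  0.018] 0.02734339370355993 [0.5720245  0.24249674 0.15500321] 41.4667
```

View pics/e.png

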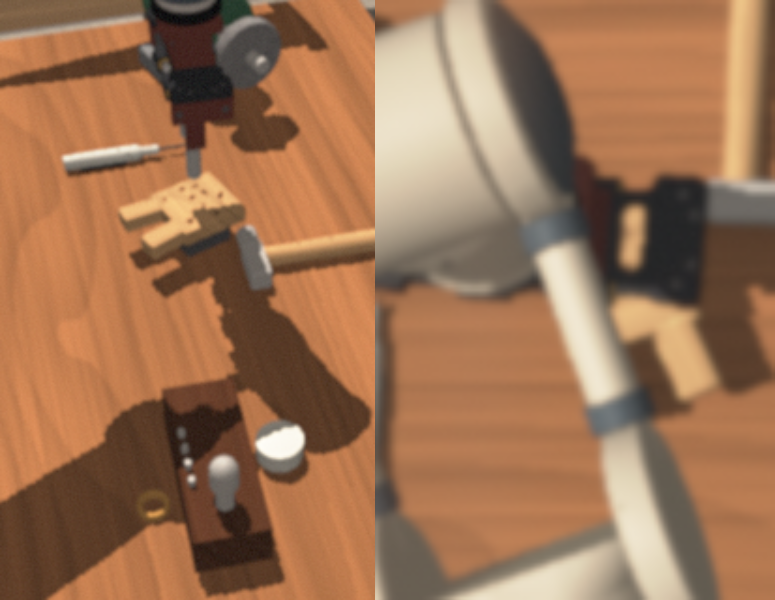

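The left half of the picture shows the heavy punch hanging upright above the pin board, foot at about (194,172), and the light one standing in the right socket at (224,485). I'll check the board centre at plane height before handing in.

```bash
python3 - <<'E'
from h import *
A=[(246,195),(346,166),(368,256),(277,282)];B=np.array([(198,129),(260,110),(270,166),(215,183)])*1.6
for n,C in(("p1",A),("p2",B)):
    I=np.load(f"pics/{n}.npy",allow_pickle=True).item();P=np.array([cast(I,u,v,.055) for u,v in C]);print(P[:,:2].round(4).tolist(),P.mean(0),np.linalg.norm(P-np.roll(P,1,0),axis=1))
S=np.load("pics/side0.npy",allow_pickle=True).item();print("foot",cast(S,263.5,171.7,.0925))
E
```

```text
[[0.5447, 0.1875], [0.52, 0.2731], [0.5996, 0.2943], [0.6247, 0.2122]] [0.57224776 0.24180329 0.055     ] [0.0836424  0.08911462 0.08244726 0.08581953]
[[0.5451, 0.1886], [0.5185, 0.2731], [0.5992, 0.2929], [0.6255, 0.2135]] [0.57206055 0.24200802 0.055     ] [0.08422158 0.08866752 0.0830705  0.08362838]
foot [0.57463431 0.24698329 0.0925    ]
```

```bash
python3 -c "
from bench import *
hold(.3);print(state()['dq'],state()['time']);print(job_done())"
```

```text
[0.00032985 0.00100045 0.00068612 0.00057885 0.00147235 0.00129104] 42.075
the job is handed in; nothing more can be done
None
```

The job is handed in: the left punch is the heavier (about 5–5.6 N against 1.5–1.9 N) and is held upright and still about 37 mm above the middle of the bench pin's board, the lighter one is fully home in the right socket, and the clock read 42 s at hand-in.

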